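# Lay a mould insert in its pocket, moulding face up

### The arm

A 6-joint arm with a two-finger parallel gripper is mounted at the origin on the work surface. World frame = base frame: x ahead of the robot, y to its left, z up, the work surface at z = 0. Lengths are in m, angles in rad, forces in N, time in s.
With the tool pointing down it reaches from about 0.25 to 0.775 m from the base axis. Payload 4 kg.
Tool frame: the origin (TCP) lies midway between the tips of the shut fingers; the grasp point (between the pads) lies 19 mm behind it (grip_point_offset is the distance from the TCP to the grasp point, in m); z points along the fingers, y is the line along which they close (so a half turn about z gives the same grasp; the last joint's range is limited). The gripper opens to 94 mm and grips with 3 to 60 N. Pads are 16 mm wide; open, the fingers measure 119 mm over their backs; the gripper's body (75 mm by 177 mm) begins 78 mm behind the grasp point.
Start: joints at [1.2, 0.087, 1.371, -0, 1.684, -0.103], TCP at [0.146, 0.53, 0.206] pointing down, gripper open.
Joint ranges: [-3.1, 3.1], [-0.76, 2.03], [0.27, 2.55], [-1.08, 4.22], [0.17, 2.65], [-2.57, 2.57]. Speed limits (rad/s): [2.79, 2.79, 3.14, 3.14, 3.14, 3.14].

### API

Orientations are given as [roll, pitch, yaw] about the fixed x, y, z axes, in that order (R = Rz(yaw) Ry(pitch) Rx(roll)).
In Python, from bench import * gives the robot as it stands.
- The arm moves only by the tool carry_out, never from a script. Its argument "commands" is a list of rows, each a list of 6 numbers: the shift along the tool's x, y, z in m, then the turn, a rotation vector about the tool's x, y, z in rad. In form: [[tx, ty, tz, rx, ry, rz], ...]. A call has exactly 5 rows; each row is the pose to reach, as a shift and turn from the pose commanded when the call began, along the tool's axes at that moment; what a row does not reach only later rows make up. A row lasts 1/10 s, in which the tool goes at most 50 mm and 8.59 degrees, less where a joint would pass 70% of its speed; a pose out of reach is approached as far as the arm can. A call with a gripper value outside its range is refused whole. "jaw" is the opening, from 0 (shut) to 1 (fully open), set as the call begins (left out, the last holds). The fingers move at their own pace and stop on an object; the grip force is fixed at half the most. Time passes only in rows, so rows that repeat a pose let the fingers close, or fill a call up. It gives the time, the measured TCP pose, the force, the opening and the grip force at its end, in the units of the state.
- get_obs(): the state, without advancing time (a new reading comes with each control period).
- snapshot(name): name is "side" or "top" or "wrist"; returns a dict with "img" (420x560x3 uint8, red, green, blue), "range_z" (420x560 float32, m along the optical axis (not along the pixel's ray), 0 where there is no reading), "fx", "fy", "cx", "cy" (pixels), "distortion" ([k1, k2, p1, p2, k3] as OpenCV has them; the pictures are not rectified), "R" (3x3) and "t" (3): a world point X has camera coordinates R X + t. Camera axes: x right, y down, z forward; pixel columns grow to the right and rows downward; lengths in m; the calibration is good to about 2 mm. A picture is of the moment at which its call begins.
- close_job(): hands the job in; it is judged then, once.
The state is a dict: "time": time; "joint_positions": joint angles; "qvel": joint speeds; "joint_torque": joint torques, N m; "tool_pos": TCP position; "ee_rot": TCP orientation; "wrist_force": force on the tool from outside, world axes, zero at the start; "wrist_torque": the same for the moment, N m; "width": finger opening in m; "finger_force": force on a finger pad.
Only numpy, scipy, OpenCV 4.12 (cv2) and the standard library are available. Lean on these libraries where they do the work, as an engineer would, in place of code of your own. Each camera call takes 0.05 s, during which the arm holds its last target. There are 200 camera calls.

### The job

Lay the mould insert that stands on end on the bench down into the rectangular pocket of the steel mould plate, with its hollow copper moulding face up and its plain aluminium back flat on the pocket floor, fully home. Lower it in gently, without letting it topple or drop, and leave the pot, can, hammer and wooden block where they are.

Things in the scene. Friction and masses are not known exactly. Their poses are not given: they have to be found in the camera images.
- insert: Loose mould insert, block 100 x 50 x 44 mm, 0.5 kg, standing on a short end at the start, face towards the robot or up to sideways. Origin: centre of that end. x points out of the copper moulding face, y along the 50 mm width, z along the 100 mm length. It reaches x -22..22, y -25..25, z 0..100 mm. Front 18 mm copper, hollow 72 x 26 mm; rest aluminium. Sides y = -25, 25: flat, solid, good to grip.
- insert_face (a point): Centre of the insert's copper moulding face, at the level of its rim (x +22, z 50 mm in the insert's frame); axes as the insert's.
- insert_back (a point): Centre of the insert's plain aluminium back (x -22, z 50 mm in the insert's frame); axes as the insert's.
- plate: Steel mould plate, fixed, 180 (x) x 130 (y) x 40 mm high, flat top. Origin: centre of its underside. In its middle a blind pocket 106 (x) x 56 (y) mm, 14 mm deep, 2 mm chamfer at the mouth; its long side points roughly away from the robot. The insert laid flat in it has 3 mm of play each side and stands 30 mm proud; either end may point either way.
- pocket_floor (a point): Centre of the pocket's floor, 26 mm above the bench, 14 mm below the plate's top; axes as the plate's.
- pot: Bystander: open dark steel pot, 110 mm across, 80 mm high; origin at the centre of its underside.
- can: Bystander: closed can, 74 mm across, 110 mm high; origin at the centre of its underside.
- hammer: Bystander: hammer lying on the bench, its length along its own x; origin at its middle, underside.
- woodblock: Bystander: light wooden block 110 x 50 x 30 mm; origin at the centre of its underside.

How it is judged:
By the outcome, as a careful person would: the job done as asked, in the order asked, and still so for the second after the job is handed in, with the robot touching nothing.
It also fails if it takes over 40 s, if anything falls off the work surface, if the arm or the gripper's body presses on something with over 40 N, if the wrist force passes 120 N, or if a joint passes its speed limit or range.

## Working session

There is one attempt and no reset: what is moved stays moved. The work goes in short steps, Python scripts to look and compute and a tool call to move; the robot and the scene stay as the last step left them, time stands still between calls to the robot, and variables do not carry over. Pictures are saved under pics/ and viewed, at most 10 in all, crops included, and the job is handed in when it is done.

Besides the shell and the picture viewer there is one more tool, called as name(argument=value, ...), one argument or row to a line, values as JSON. carry_out: Moves the arm, as the interface text tells. Its arguments: {"type":"object","properties":{"commands":{"type":"array","items":{"type":"array","items":{"type":"number"}}},"jaw":{"type":"number"}},"required":["commands"]}

```bash
mkdir -p pics; cat > h.py <<'E'
from bench import *
import numpy as np, cv2
def cloud(s):
    h,w=s["range_z"].shape
    K=np.array([[s["fx"],0,s["cx"]],[0,s["fy"],s["cy"]],[0,0,1]])
    u,v=np.meshgrid(np.arange(w),np.arange(h))
    p=cv2.undistortPoints(np.stack([u,v],-1).reshape(-1,1,2).astype(float),K,np.array(s["distortion"],float)).reshape(h,w,2)
    z=s["range_z"][...,None]
    X=(np.concatenate([p*z,z],-1)-np.array(s["t"]))@np.array(s["R"])
    X[s["range_z"]==0]=np.nan
    return X
def rect(P): # min-area rect of xy points in mm
    return cv2.minAreaRect((P[:,:2]*1000).astype(np.float32))
E
python3 - <<'E'
from h import *
o=get_obs(); print({k:np.round(v,3) for k,v in o.items()})
a=[]
for n in("top","side"):
    s=snapshot(n); np.save(n+".npy",cloud(s)); a.append(s["img"]); np.save(n+"i.npy",s["img"])
    print(n,np.round(-np.array(s["R"]).T@np.array(s["t"]),3))
    cv2.imwrite(f"pics/{n}1.png",s["img"][:,:,::-1])
E
```

```text
{'time': np.float64(0.0), 'joint_positions': array([ 1.2  ,  0.088,  1.372, -0.   ,  1.684, -0.103]), 'qvel': array([-0.001, -0.001, -0.001, -0.001,  0.   ,  0.   ]), 'joint_torque': array([-1.0000e-03, -3.4020e+01, -3.0242e+01,  7.2000e-02,  3.3000e-02,
       -0.0000e+00]), 'tool_pos': array([0.145, 0.53 , 0.204]), 'ee_rot': array([-3.139, -0.   ,  2.874]), 'wrist_force': array([-0.428,  0.858,  0.452]), 'wrist_torque': array([ 0.032, -0.1  ,  0.015]), 'finger_force': np.float64(0.0), 'width': np.float64(0.094)}
top [0.289 0.059 1.437]
side [ 0.389 -1.169  0.925]
```

View pics/top1.png

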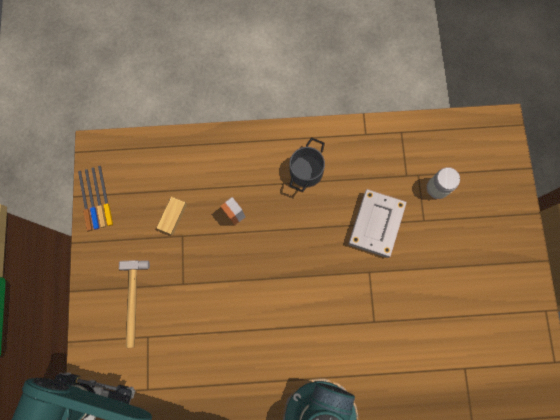

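View pics/side1.png

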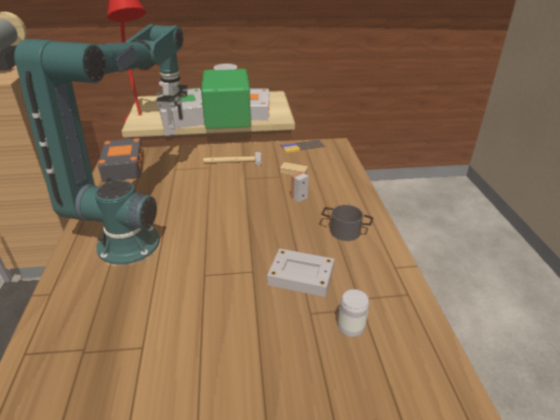

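The top view shows the insert standing at (232,210), with copper on its left and lower sides. The plate is at (378,223) with its pocket long side about 20° off vertical, the pot at (306,167), can at (443,183), woodblock at (171,215) and hammer at (132,300). Next I measure these.

```bash
python3 - <<'E'
from h import *
X=np.load("top.npy"); I=np.load("topi.npy")
def reg(r0,r1,c0,c1,z0,z1,nm):
    P=X[r0:r1,c0:c1].reshape(-1,3); C=I[r0:r1,c0:c1].reshape(-1,3)
    m=(P[:,2]>z0)&(P[:,2]<z1); P=P[m];C=C[m]
    print(nm,len(P),"med z",np.round(np.median(P[:,2]),4),"rect",np.round(np.hstack([*rect(P)]),1)); return P,C
P,C=reg(190,230,215,250,.085,.12,"insert top")
r=C[:,0].astype(int)-C[:,2]
print("copper",(r>50).sum(),P[r>50].mean(0).round(3),"al",P[r<=30].mean(0).round(3))
reg(185,260,345,412,.034,.048,"plate")
Q=X[200:246,362:394].reshape(-1,3)
reg(200,246,362,394,.020,.032,"pocket")
reg(145,195,285,330,.06,.1,"pot"); reg(160,205,425,465,.1,.13,"can"); reg(195,240,150,190,.02,.05,"wood")
Y=np.load("side.npy")
def regs(r0,r1,c0,c1,z0,z1,nm):
    P=Y[r0:r1,c0:c1].reshape(-1,3);P=P[(P[:,2]>z0)&(P[:,2]<z1)]
    print("side",nm,len(P),np.round(np.median(P[:,2]),4),np.round(np.hstack([*rect(P)]),1))
regs(165,205,285,312,.01,.12,"insert all"); regs(165,205,285,312,.095,.12,"insert top"); regs(245,300,262,340,.035,.048,"plate"); regs(255,285,278,325,.02,.031,"pocket")
s=cv2.resize(I[185:255,210:270],None,fx=6,fy=6,interpolation=cv2.INTER_CUBIC)
S=np.load("sidei.npy"); s2=cv2.resize(S[160,None] if 0 else S[160:210,275:325],(420,420),interpolation=cv2.INTER_CUBIC)
cv2.imwrite("pics/crop.png",np.hstack([s,s2])[:,:,::-1])
E
```

```text
insert top 256 med z 0.1 rect [623.  223.6  51.   43.7  34.7]
copper 109 [0.615 0.234 0.1  ] al [0.627 0.215 0.099]
plate 1777 med z 0.0407 rect [ 563.5 -222.3  130.6  182.5   67.4]
pocket 556 med z 0.0266 rect [ 572.2 -207.6   98.2  105.9   66.3]
pot 385 med z 0.0735 rect [744.  -13.1 107.2 155.3  84.3]
can 422 med z 0.1106 rect [ 669.  -432.    66.9   69.7   75.7]
wood 568 med z 0.0297 rect [630.  422.4  51.7 110.   64.9]
side insert all 571 0.0421 [625.7 318.3 255.1  96.5  81.2]
side insert top 89 0.0986 [626.9 222.8  53.5  46.9  32.7]
side plate 1291 0.0388 [ 563.9 -222.5  135.5  179.8   66.1]
side pocket 425 0.0251 [ 555.8 -237.1  102.9  107.5   68.2]
```

View pics/crop.png

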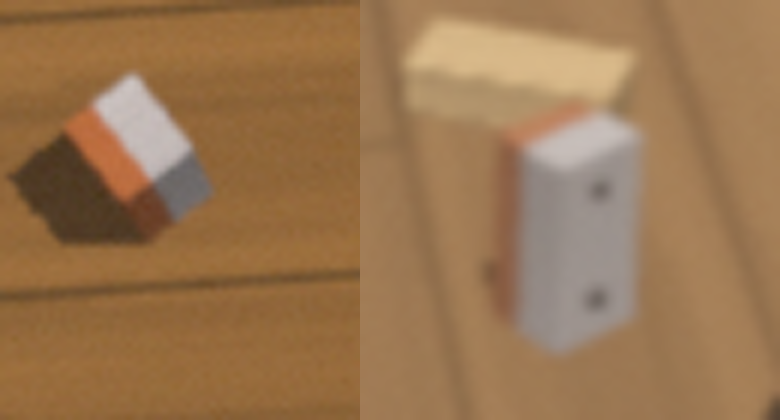

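The insert measures 51x44 mm with its top at z = 0.100, centre (0.624, 0.223), and its face normal (x axis) at about 125°. The plate is at (0.564, -0.222) with its long axis at about -23°, z = 0.040. These all match the sizes given.

Plan: grip the y-sides with the tool tilted 45° from the face side. Then rotate 90° about the closing axis, so the tool ends tilted 45° outward over the plate.

```bash
cat >> h.py <<'E'
from scipy.spatial.transform import Rotation as Ro
UP=np.array([0,0,1.])
def d(a): a=np.radians(a); return np.array([np.cos(a),np.sin(a),0])
AL=np.radians(45); GX,GZ=.014,.050   # grasp in the insert frame
def ins_stand(a=124.7,p=(.624,.2232,0)): x=d(a); return np.c_[x,np.cross(UP,x),UP],np.array(p)
# tool in the insert frame
TZ=-np.array([np.sin(AL),0,np.cos(AL)]); TY=np.array([0,-1.,0]); TR=np.c_[np.cross(TY,TZ),TY,TZ]
def tool_for(ins,back=0):
    R,p=ins; return R@TR, p+R@(np.array([GX,0,GZ])+(.019-back)*TZ)
def cur():
    o=get_obs(); return Ro.from_euler("xyz",o["ee_rot"]).as_matrix(),np.array(o["tool_pos"]),o
def delta(T):
    R,p,o=cur(); t=R.T@(T[1]-p); w=Ro.from_matrix(R.T@T[0]).as_rotvec()
    print("target",T[1].round(3),"t",t.round(4),"w",w.round(4),"|t|",np.linalg.norm(t).round(3),"deg",np.degrees(np.linalg.norm(w)).round(1))
    print("now",p.round(4),"q",np.round(o["joint_positions"],3),"F",np.round(o["wrist_force"],1),"w",round(float(o["width"]),4),"time",o["time"])
E
python3 - <<'E'
from h import *
delta(tool_for(ins_stand(),.13))
E
```

```text
target [0.571 0.299 0.128] t [-0.4719 -0.1096  0.0761] w [ 0.2717 -0.7522  0.6613] |t| 0.49 deg 59.5
now [0.1454 0.5299 0.2044] q [ 1.2    0.088  1.372  0.     1.684 -0.103] F [ 0.1 -0.1 -0.1] w 0.0941 time 0.1
```

carry_out(
  commands=[
    [-0.047, -0.011, 0.0, 0.027, -0.075, 0.066],
    [-0.094, -0.022, 0.0, 0.054, -0.15, 0.132],
    [-0.14, -0.033, 0.0, 0.08, -0.225, 0.198],
    [-0.187, -0.044, 0.0, 0.108, -0.3, 0.264],
    [-0.234, -0.055, 0.0, 0.135, -0.375, 0.33],
  ],
  jaw=1,
)

```text
time: 0.6
tool_pos: [0.3579, 0.4144, 0.2054]
ee_rot: [-3.067, 0.393, 2.552]
wrist_force: [0.5, 1.0, -0.8]
width: 0.0943
finger_force: 0.0
```

```bash
python3 - <<'E'
from h import *
delta(tool_for(ins_stand(),.13))
E
```

```text
target [0.571 0.299 0.128] t [-0.1936  0.035   0.1614] w [ 0.1372 -0.3753  0.3281] |t| 0.254 deg 29.6
now [0.3579 0.4144 0.2054] q [ 0.999  0.146  1.36  -0.395  1.711 -0.008] F [ 0.5  1.  -0.8] w 0.0943 time 0.6
```

carry_out(
  commands=[
    [-0.039, 0.007, 0.032, 0.027, -0.075, 0.066],
    [-0.077, 0.014, 0.064, 0.055, -0.15, 0.131],
    [-0.116, 0.021, 0.097, 0.082, -0.225, 0.197],
    [-0.155, 0.028, 0.129, 0.11, -0.3, 0.262],
    [-0.193, 0.035, 0.161, 0.137, -0.375, 0.328],
  ],
)

```text
time: 1.1
tool_pos: [0.5676, 0.302, 0.1283]
ee_rot: [-3.142, 0.785, 2.177]
wrist_force: [0.6, 1.2, 0.0]
width: 0.0939
finger_force: 0.0
```

```bash
python3 - <<'E'
from h import *
s=snapshot("wrist"); np.save("w.npy",cloud(s)); np.save("wi.npy",s["img"]); cv2.imwrite("pics/w1.png",s["img"][:,:,::-1])
X=np.load("w.npy").reshape(-1,3); n=(np.hypot(X[:,0]-.624,X[:,1]-.223)<.045)
T=X[n&(X[:,2]>.09)&(X[:,2]<.112)]; print(len(T),np.median(T[:,2]) if len(T) else 0, rect(T) if len(T)>9 else 0)
delta(tool_for(ins_stand(),.13)); delta(tool_for(ins_stand(),0))
E
```

```text
1446 0.10104891378817224 ((623.7274780273438, 225.65589904785156), (49.150779724121094, 45.79570388793945), 34.88900375366211)
target [0.571 0.299 0.128] t [-0.0046  0.0015 -0.0058] w [-0.0091  0.0048  0.003 ] |t| 0.008 deg 0.6
now [0.5706 0.2977 0.1212] q [ 0.778  0.434  1.324 -0.773  1.568  0.25 ] F [ 1.  -0.3 -3.6] w 0.0939 time 1.15
target [0.624 0.224 0.037] t [-0.004   0.0026  0.1242] w [-0.0091  0.0048  0.003 ] |t| 0.124 deg 0.6
now [0.5706 0.2977 0.1212] q [ 0.778  0.434  1.324 -0.773  1.568  0.25 ] F [ 1.  -0.3 -3.6] w 0.0939 time 1.15
```

View pics/w1.png

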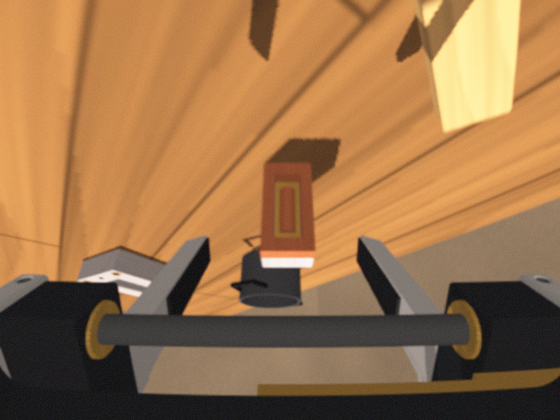

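The wrist view shows the copper face at (288,215), centred between the open fingers at (200,250) and (370,250). I approach part way and let the arm settle.

carry_out(
  commands=[
    [-0.002, 0.001, 0.02, 0, 0, 0],
    [-0.003, 0.002, 0.04, -0.004, 0.002, 0.002],
    [-0.004, 0.002, 0.055, -0.009, 0.005, 0.003],
    [-0.004, 0.002, 0.06, -0.009, 0.005, 0.003],
    [-0.004, 0.002, 0.06, -0.009, 0.005, 0.003],
  ],
)

```text
time: 1.65
tool_pos: [0.5934, 0.2663, 0.0884]
ee_rot: [3.134, 0.777, 2.177]
wrist_force: [0.1, 0.1, -0.6]
width: 0.094
finger_force: 0.0
```

```bash
python3 - <<'E'
from h import *
delta(tool_for(ins_stand(),.0))
import time
s=snapshot("wrist"); delta(tool_for(ins_stand(),0))
E
```

```text
target [0.624 0.224 0.037] t [-0.001   0.0001  0.0736] w [ 0.008  -0.0084  0.0002] |t| 0.074 deg 0.7
now [0.5934 0.2663 0.0884] q [ 0.715  0.431  1.391 -0.778  1.46   0.254] F [ 0.1  0.1 -0.6] w 0.094 time 1.65
target [0.624 0.224 0.037] t [-0.0007 -0.0007  0.0746] w [ 0.0096 -0.0085 -0.0005] |t| 0.075 deg 0.7
now [0.5936 0.2671 0.0892] q [ 0.716  0.431  1.39  -0.778  1.46   0.254] F [ 0.1 -0.5  0.8] w 0.0939 time 1.7
```

carry_out(
  commands=[
    [0, 0, 0.02, 0.004, -0.004, 0],
    [-0.001, 0, 0.04, 0.009, -0.008, 0],
    [-0.001, 0, 0.06, 0.009, -0.008, 0],
    [-0.001, 0, 0.072, 0.009, -0.008, 0],
    [-0.001, 0, 0.074, 0.009, -0.008, 0],
  ],
)

```text
time: 2.2
tool_pos: [0.6238, 0.222, 0.0348]
ee_rot: [-3.137, 0.785, 2.178]
wrist_force: [-0.0, 0.5, 1.1]
width: 0.0941
finger_force: 0.0
```

carry_out(
  commands=[
    [0, 0, 0, 0, 0, 0],
    [0, 0, 0, 0, 0, 0],
    [0, 0, 0, 0, 0, 0],
    [0, 0, 0, 0, 0, 0],
    [0, 0, 0, 0, 0, 0],
  ],
  jaw=0.62,
)

```text
time: 2.7
tool_pos: [0.6244, 0.2247, 0.0378]
ee_rot: [3.138, 0.785, 2.175]
wrist_force: [0.2, -0.6, -0.5]
width: 0.0591
finger_force: 0.0
```

```bash
python3 - <<'E'
from h import *
s=snapshot("wrist"); delta(tool_for(ins_stand(),0))
X=cloud(s).reshape(-1,3); n=(np.hypot(X[:,0]-.624,X[:,1]-.223)<.045)
T=X[n&(X[:,2]>.094)&(X[:,2]<.108)]; print(len(T),rect(T) if len(T)>9 else 0)
R,p,o=cur(); print("insert centre in tool y from top estimate",(R.T@(np.array([.624,.2232,.05])-p)).round(4))
cv2.imwrite("pics/w2.png",s["img"][:,:,::-1])
E
```

```text
target [0.624 0.224 0.037] t [ 0.0006 -0.0011  0.0011] w [ 0.0018 -0.0003 -0.001 ] |t| 0.002 deg 0.1
now [0.6244 0.2246 0.0377] q [ 0.638  0.48   1.439 -0.811  1.347  0.273] F [ 0.1  0.1 -0.1] w 0.059 time 2.75
1029 ((621.9190673828125, 228.37091064453125), (50.328548431396484, 41.24393081665039), 34.717124938964844)
insert centre in tool y from top estimate [-0.0093 -0.0011 -0.008 ]
```

View pics/w2.png

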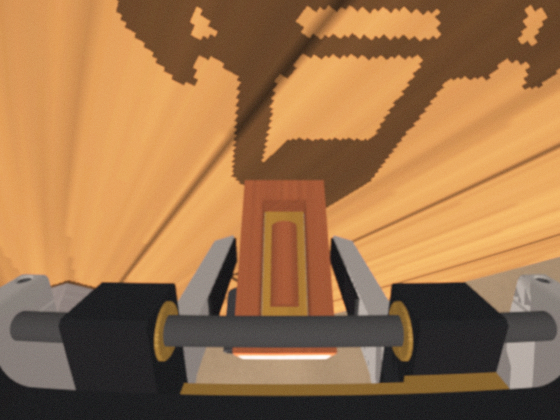

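The block sits between the pads (edges at x≈240 and 332, fingers at 236 and 333). I close the jaw.

carry_out(
  commands=[
    [0, -0.001, 0, 0, 0, 0],
    [0, -0.001, 0, 0, 0, 0],
    [0, -0.001, 0, 0, 0, 0],
    [0, -0.001, 0, 0, 0, 0],
    [0, -0.001, 0, 0, 0, 0],
  ],
  jaw=0.5,
)

```text
time: 3.25
tool_pos: [0.6242, 0.2243, 0.0378]
ee_rot: [3.137, 0.785, 2.174]
wrist_force: [2.0, 3.0, 1.5]
width: 0.05
finger_force: 30.0
```

carry_out(
  commands=[
    [0, 0, 0, 0, 0, 0],
    [0, 0, 0, 0, 0, 0],
    [0, 0, 0, 0, 0, 0],
    [0, 0, 0, 0, 0, 0],
    [0, 0, 0, 0, 0, 0],
  ],
  jaw=0.3,
)

```text
time: 3.75
tool_pos: [0.6239, 0.2239, 0.0378]
ee_rot: [3.138, 0.785, 2.175]
wrist_force: [2.9, 3.6, 2.6]
width: 0.0495
finger_force: 30.0
```

```bash
python3 - <<'E'
from h import *
delta(tool_for(ins_stand(),0)); R,p,o=cur(); print(o["ee_rot"].round(4),o["finger_force"])
# world up in tool axes
print("up in tool",(R.T@UP).round(3))
E
```

```text
target [0.624 0.224 0.037] t [ 0.0008 -0.0004  0.0009] w [ 0.0021 -0.0001 -0.0012] |t| 0.001 deg 0.1
now [0.6239 0.2239 0.0378] q [ 0.637  0.478  1.442 -0.811  1.346  0.274] F [2.9 3.6 2.6] w 0.0495 time 3.75
[3.1382 0.7853 2.1747] 29.957828200422227
up in tool [-0.707  0.002 -0.707]
```

carry_out(
  commands=[
    [-0.003, 0, -0.003, 0, 0, 0],
    [-0.01, 0, -0.01, 0, 0, 0],
    [-0.02, 0, -0.02, 0, 0, 0],
    [-0.03, 0, -0.03, 0, 0, 0],
    [-0.04, 0, -0.04, 0, 0, 0],
  ],
)

```text
time: 4.25
tool_pos: [0.6234, 0.2234, 0.0954]
ee_rot: [3.139, 0.785, 2.174]
wrist_force: [0.6, -0.9, -3.2]
width: 0.0499
finger_force: 30.0
```

carry_out(
  commands=[
    [-0.016, 0, -0.016, 0, 0, 0],
    [-0.032, 0, -0.032, 0, 0, 0],
    [-0.048, 0, -0.048, 0, 0, 0],
    [-0.064, 0, -0.064, 0, 0, 0],
    [-0.08, 0, -0.08, 0, 0, 0],
  ],
)

```text
time: 4.75
tool_pos: [0.6234, 0.2235, 0.2096]
ee_rot: [3.138, 0.785, 2.174]
wrist_force: [1.2, 0.4, -4.8]
width: 0.0497
finger_force: 30.0
```

```bash
cat >> h.py <<'E'
# insert laid flat above the pocket: z_ins towards robot; height h of its back above the bench
PC=np.array([.5637,-.2224]); PA=-23.2
def ins_flat(h,c=None,a=None):
    c=PC if c is None else c; a=PA if a is None else a
    z=d(a+180); R=np.c_[UP,np.cross(z,UP),z]
    return R,np.array([c[0],c[1],h+.022])-.050*z
E
python3 - <<'E'
from h import *
s=snapshot("side"); cv2.imwrite("pics/s2.png",s["img"][60:220,180:380][...,::-1].repeat(3,0).repeat(3,1))
delta(tool_for(ins_flat(.2)))
R,p=ins_flat(.2); print(R.round(2),p)
E
```

```text
target [ 0.576 -0.228  0.223] t [-0.2497 -0.2972  0.236 ] w [0.0068 0.5375 2.6879] |t| 0.454 deg 157.1
now [0.625  0.2239 0.2153] q [ 0.637  0.327  1.273 -0.787  1.565  0.05 ] F [ 1.5 -0.4  0.1] w 0.05 time 4.8
[[ 0.    0.39 -0.92]
 [ 0.    0.92  0.39]
 [ 1.   -0.    0.  ]] [ 0.60965677 -0.2420971   0.222     ]
```

View pics/s2.png

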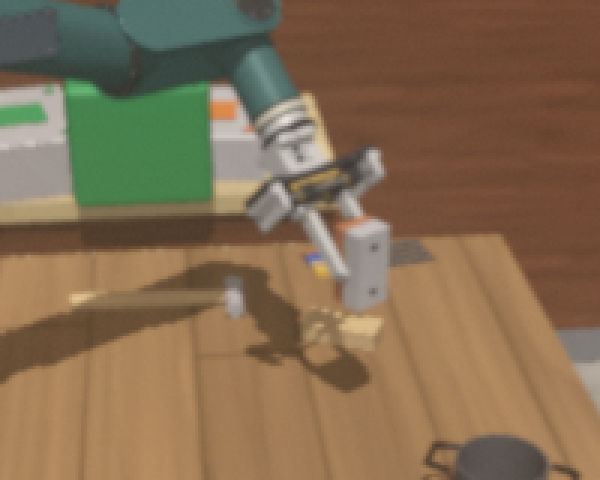

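The side crop shows the insert held upright at (365,265), aluminium back toward the camera and clear of the bench. The turn to the flat pose is 157°, nearly about the tool axis, so I split it over four calls.

carry_out(
  commands=[
    [-0.0125, -0.015, 0.012, 0, 0.027, 0.134],
    [-0.025, -0.03, 0.024, 0.001, 0.054, 0.268],
    [-0.0375, -0.0445, 0.035, 0.001, 0.081, 0.402],
    [-0.05, -0.059, 0.047, 0.001, 0.108, 0.536],
    [-0.062, -0.074, 0.059, 0.002, 0.134, 0.67],
  ],
)

```text
time: 5.3
tool_pos: [0.611, 0.11, 0.2094]
ee_rot: [2.664, 0.476, 1.399]
wrist_force: [0.8, 0.2, -2.8]
width: 0.0499
finger_force: 29.9
```

```bash
python3 - <<'E'
from h import *
delta(tool_for(ins_flat(.2)))
E
```

```text
target [ 0.576 -0.228  0.223] t [-0.3071 -0.0451  0.138 ] w [0.0023 0.4127 2.0168] |t| 0.34 deg 118.0
now [0.611  0.11   0.2094] q [ 0.425  0.115  1.479 -0.648  1.4    0.545] F [ 0.8  0.2 -2.8] w 0.0499 time 5.3
```

carry_out(
  commands=[
    [-0.02, -0.003, 0.009, 0, 0.027, 0.134],
    [-0.041, -0.006, 0.018, 0, 0.055, 0.268],
    [-0.061, -0.009, 0.027, 0.001, 0.082, 0.402],
    [-0.082, -0.012, 0.037, 0.001, 0.11, 0.536],
    [-0.102, -0.015, 0.046, 0.001, 0.137, 0.672],
  ],
)

```text
time: 5.8
tool_pos: [0.5994, -0.0028, 0.2137]
ee_rot: [2.537, 0.002, 0.883]
wrist_force: [-0.3, 0.7, -2.5]
width: 0.0497
finger_force: 29.9
```

```bash
python3 - <<'E'
from h import *
delta(tool_for(ins_flat(.2)))
E
```

```text
target [ 0.576 -0.228  0.223] t [-0.1885  0.1075  0.064 ] w [0.0025 0.2771 1.3452] |t| 0.226 deg 78.7
now [ 0.5994 -0.0028  0.2137] q [ 0.149 -0.092  1.656 -0.474  1.188  0.929] F [-0.3  0.7 -2.5] w 0.0497 time 5.8
```

carry_out(
  commands=[
    [-0.019, 0.011, 0.006, 0, 0.028, 0.134],
    [-0.038, 0.021, 0.013, 0, 0.055, 0.269],
    [-0.056, 0.032, 0.019, 0.001, 0.083, 0.403],
    [-0.075, 0.043, 0.026, 0.001, 0.11, 0.538],
    [-0.094, 0.054, 0.032, 0.001, 0.138, 0.672],
  ],
)

```text
time: 6.3
tool_pos: [0.588, -0.1151, 0.2179]
ee_rot: [2.665, -0.471, 0.368]
wrist_force: [0.5, -0.6, -4.5]
width: 0.05
finger_force: 29.9
```

```bash
python3 - <<'E'
from h import *
delta(tool_for(ins_flat(.2)))
E
```

```text
target [ 0.576 -0.228  0.223] t [-0.0438  0.1022  0.0217] w [0.0016 0.1406 0.6741] |t| 0.113 deg 39.5
now [ 0.588  -0.1151  0.2179] q [-0.182 -0.24   1.796 -0.222  0.962  1.206] F [ 0.5 -0.6 -4.5] w 0.05 time 6.3
```

carry_out(
  commands=[
    [-0.009, 0.02, 0.004, 0, 0.028, 0.135],
    [-0.018, 0.041, 0.009, 0, 0.056, 0.27],
    [-0.026, 0.061, 0.013, 0.001, 0.084, 0.405],
    [-0.035, 0.082, 0.017, 0.001, 0.112, 0.54],
    [-0.044, 0.102, 0.022, 0.001, 0.14, 0.674],
  ],
)

```text
time: 6.8
tool_pos: [0.5764, -0.2274, 0.2221]
ee_rot: [3.14, -0.784, -0.404]
wrist_force: [-0.0, -0.5, -3.8]
width: 0.0497
finger_force: 29.9
```

carry_out(
  commands=[
    [0, 0, 0, 0, 0, 0],
    [0, 0, 0, 0, 0, 0],
    [0, 0, 0, 0, 0, 0],
    [0, 0, 0, 0, 0, 0],
    [0, 0, 0, 0, 0, 0],
  ],
)

```text
time: 7.3
tool_pos: [0.5783, -0.2254, 0.223]
ee_rot: [3.138, -0.786, -0.397]
wrist_force: [-0.3, 0.5, -4.3]
width: 0.0497
finger_force: 30.0
```

```bash
cat >> h.py <<'E'
def plane(P):
    P=P[np.isfinite(P[:,2])]; c=np.median(P,0)
    for _ in range(4):
        A=np.c_[P[:,:2]-c[:2],np.ones(len(P))]; k=np.linalg.lstsq(A,P[:,2],rcond=None)[0]
        r=P[:,2]-A@k; P=P[np.abs(r)<max(.002,2*r.std())]
    return np.degrees(np.arctan(k[:2])).round(2),c.round(4),len(P)
E
python3 - <<'E'
from h import *
delta(tool_for(ins_flat(.2)))
for n in("top","side"):
    s=snapshot(n); X=cloud(s); np.save(n+".npy",X); np.save(n+"i.npy",s["img"])
    P=X.reshape(-1,3); T=P[(np.abs(P[:,2]-.244)<.012)&(np.hypot(*(P[:,:2]-PC).T)<.07)]
    print(n,len(T),plane(T),np.hstack(rect(T)).round(1))
    R=np.array(s["R"]);t=np.array(s["t"]); q=R@np.array([*PC,.2])+t; u=int(s["fx"]*q[0]/q[2]+s["cx"]); v=int(s["fy"]*q[1]/q[2]+s["cy"]); print(u,v)
    c=cv2.resize(s["img"][v-60:v+60,u-60:u+60],(400,400),interpolation=cv2.INTER_CUBIC)
    o=c if n=="top" else np.hstack([o,c])
cv2.imwrite("pics/c3.png",o[...,::-1])
E
```

```text
target [ 0.576 -0.228  0.223] t [-0.0011  0.003  -0.0005] w [-0.0025 -0.0007  0.0057] |t| 0.003 deg 0.4
now [ 0.5783 -0.2254  0.223 ] q [-0.504 -0.291  1.885  0.105  0.768  1.419] F [-0.3  0.5 -4.3] w 0.0497 time 7.3
top 543 (array([ 0.45, -1.68]), array([ 0.5761, -0.2271,  0.2446]), 516) [ 570.7 -223.    73.1   91.1   67. ]
388 210
side 483 (array([0.89, 3.44]), array([ 0.5709, -0.2285,  0.2434]), 419) [ 567.1 -223.1   78.   100.4   67.2]
302 224
```

View pics/c3.png

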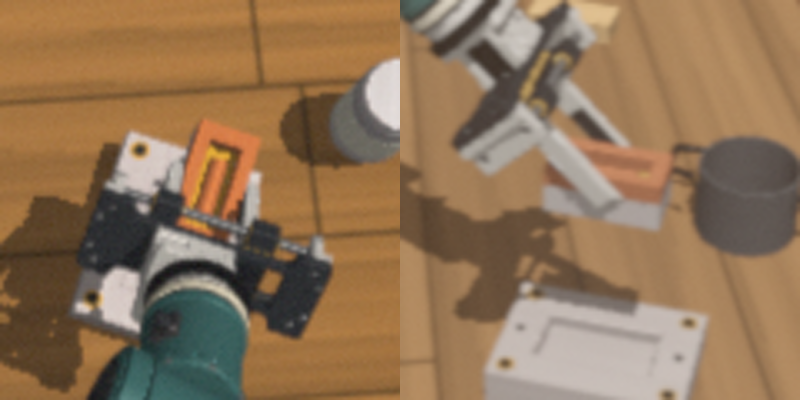

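Face up, long side parallel to the pocket, insert above the plate. In the top crop the copper is at (220,180), and in the side crop it is at (610,170) with the whole pocket visible at (600,345). Next I refine the plate and insert poses with robust rectangle fits before lowering.

```bash
cat >> h.py <<'E'
from scipy.optimize import least_squares
def fitrect(X,mask,L,W,x0):
    cs,_=cv2.findContours(mask.astype(np.uint8),cv2.RETR_EXTERNAL,cv2.CHAIN_APPROX_NONE)
    c=max(cs,key=len)[:,0]; P=X[c[:,1],c[:,0],:2]; P=P[np.isfinite(P[:,0])]*1000
    def f(v,k=0):
        a=np.radians(v[2]); q=P-v[:2]; e=q@[np.cos(a),np.sin(a)]; n=q@[-np.sin(a),np.cos(a)]
        dx=np.abs(e)-L/2-v[3]; dy=np.abs(n)-W/2-v[3]
        return np.where((dx>0)&(dy>0),np.hypot(dx,dy),np.maximum(dx,dy))
    r=least_squares(f,[*x0,0],loss="cauchy",f_scale=1.); return r.x.round(2),len(P),np.median(np.abs(r.fun)).round(2)
def plate_and_insert(X,I,zt,z0=.0405,ins=None):
    D=np.hypot(X[...,0]-.5637,X[...,1]+.2224)
    m=(np.abs(X[...,2]-.026)<.021)&(D<.125)&(X[...,2]>.02)
    m2=(np.abs(X[...,2]-.040)<.005)&(D<.125)
    print(" plate",fitrect(X,m2,180,130,(563.7,-222.4,-23.2)))
    J=I.astype(int); D2=np.hypot(X[...,0]-ins[0]/1e3,X[...,1]-ins[1]/1e3)
    mi=(np.abs(X[...,2]-zt)<.010)&(D2<.065)&(J[...,0]-J[...,2]>35)
    print(" insert",fitrect(X,mi,100,50,ins),"n",mi.sum())
E
python3 - <<'E'
from h import *
for n in("top","side"):
    print(n); plate_and_insert(np.load(n+".npy"),np.load(n+"i.npy"),.244,ins=(567,-221,-22.9))
R,p,o=cur()
# where the grasp model puts the insert centre now
Ri=R@TR.T; g=p-.019*R[:,2]; c=g+Ri@(np.array([0,0,.05])-np.array([GX,0,GZ])); print("model centre",c.round(4),"z_ins az",np.degrees(np.arctan2(Ri[1,2],Ri[0,2])).round(2)-180,"x_ins",Ri[:,0].round(4))
E
```

```text
top
 plate (array([ 540.15, -170.82,  -22.72,  -41.31]), 65, np.float64(1.92))
 insert (array([ 565.94, -221.16,  -23.1 ,   -0.94]), 100, np.float64(1.32)) n 445
side
 plate (array([ 563.92, -222.28,  -23.15,   -1.54]), 172, np.float64(1.39))
 insert (array([ 568.09, -222.21,  -23.72,   -0.78]), 94, np.float64(1.95)) n 332
model centre [ 0.5658 -0.2204  0.2224] z_ins az -22.889999999999986 x_ins [0.     0.0022 1.    ]
```

```bash
sed -i 's/^PC=.*/PC=np.array([.5639,-.2223]); PA=-23.15/' h.py; python3 - <<'E'
from h import *
delta(tool_for(ins_flat(.055)))
E
```

```text
target [ 0.576 -0.228  0.078] t [-0.1036  0.0023  0.102 ] w [-0.0018 -0.0008  0.0046] |t| 0.145 deg 0.3
now [ 0.5782 -0.2256  0.2229] q [-0.505 -0.291  1.885  0.105  0.767  1.419] F [ 0.  -0.3 -4.1] w 0.0498 time 7.4
```

carry_out(
  commands=[
    [-0.02, 0.002, 0.02, 0, 0, 0.004],
    [-0.04, 0.002, 0.04, 0, 0, 0.004],
    [-0.06, 0.002, 0.06, 0, 0, 0.004],
    [-0.08, 0.002, 0.08, 0, 0, 0.004],
    [-0.095, 0.002, 0.0935, 0, 0, 0.004],
  ],
)

```text
time: 7.9
tool_pos: [0.5754, -0.2271, 0.0868]
ee_rot: [-3.14, -0.783, -0.404]
wrist_force: [0.3, 0.3, -3.7]
width: 0.05
finger_force: 30.0
```

carry_out(
  commands=[
    [-0.004, 0, 0.004, 0, 0, 0],
    [-0.007, 0, 0.007, 0, 0, 0],
    [-0.0085, 0, 0.0085, 0, 0, 0],
    [-0.0085, 0, 0.0085, 0, 0, 0],
    [-0.0085, 0, 0.0085, 0, 0, 0],
  ],
)

```text
time: 8.4
tool_pos: [0.5771, -0.2284, 0.0793]
ee_rot: [-3.14, -0.789, -0.405]
wrist_force: [-0.2, -0.2, -4.0]
width: 0.0499
finger_force: 30.0
```

```bash
cat > m.py <<'E'
from h import *
import sys
zt=float(sys.argv[1]); o=None
for n in("top","side"):
    s=snapshot(n); X=cloud(s); print(n); plate_and_insert(X,s["img"],zt,ins=(564,-222,-23))
    R=np.array(s["R"]);t=np.array(s["t"]); q=R@np.array([*PC,.05])+t; u=int(s["fx"]*q[0]/q[2]+s["cx"]); v=int(s["fy"]*q[1]/q[2]+s["cy"])
    c=cv2.resize(s["img"][v-50:v+50,u-50:u+50],(400,400),interpolation=cv2.INTER_CUBIC)
    o=c if o is None else np.hstack([o,c])
cv2.imwrite("pics/"+sys.argv[2],o[...,::-1])
R,p,ob=cur(); Ri=R@TR.T; g=p-.019*R[:,2]; c=g+Ri@(np.array([0,0,.05])-np.array([GX,0,GZ]))
print("model centre",c.round(4),np.degrees(np.arctan2(Ri[1,2],Ri[0,2])).round(2)-180,"x_ins",Ri[:,0].round(4))
delta(tool_for(ins_flat(.026)))
E
python3 m.py .099 c4.png
```

```text
top
 plate (array([ 562.93, -222.11,  -22.27,   -1.82]), 172, np.float64(2.33))
 insert (array([ 564.95, -225.02,  -22.79,   -1.08]), 73, np.float64(1.0)) n 394
side
 plate (array([ 563.83, -223.19,  -22.55,   -2.58]), 201, np.float64(1.91))
 insert (array([ 567.02, -225.14,  -25.52,   -0.59]), 77, np.float64(1.58)) n 341
model centre [ 0.5645 -0.223   0.0783] -23.139999999999986 x_ins [-3.2e-03  3.0e-04  1.0e+00]
target [ 0.576 -0.228  0.049] t [-0.0221 -0.0004  0.0208] w [-0.0008 -0.003  -0.0005] |t| 0.03 deg 0.2
now [ 0.5768 -0.2283  0.0789] q [-0.512 -0.144  2.076  0.187  0.431  1.325] F [-0.1  0.1 -3.6] w 0.0501 time 8.5
```

View pics/c4.png

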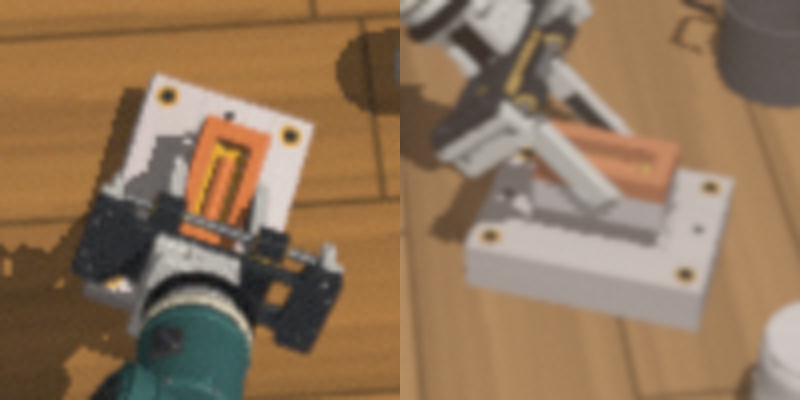

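The insert is centred over the pocket to within about 2 mm, with the far end a little too far out. In the side crop it floats over the pocket mouth at (600,230). I shift back 2 mm and sideways 0.8 mm, then lower.

carry_out(
  commands=[
    [-0.0014, -0.0008, -0.0014, 0, -0.002, 0],
    [-0.004, -0.0008, 0.0012, 0, -0.003, 0],
    [-0.008, -0.0008, 0.0052, 0, -0.003, 0],
    [-0.012, -0.0008, 0.0092, 0, -0.003, 0],
    [-0.012, -0.0008, 0.0092, 0, -0.003, 0],
  ],
)

```text
time: 9.0
tool_pos: [0.5737, -0.2258, 0.0602]
ee_rot: [-3.139, -0.78, -0.405]
wrist_force: [-0.4, -0.4, -4.4]
width: 0.05
finger_force: 30.0
```

carry_out(
  commands=[
    [-0.0012, 0, 0.0012, 0, 0, 0],
    [-0.0024, 0, 0.0024, 0, 0, 0],
    [-0.0036, 0, 0.0036, 0, 0, 0],
    [-0.0048, 0, 0.0048, 0, 0, 0],
    [-0.0048, 0, 0.0048, 0, 0, 0],
  ],
)

```text
time: 9.5
tool_pos: [0.5746, -0.2263, 0.0554]
ee_rot: [-3.14, -0.783, -0.405]
wrist_force: [-0.2, -0.5, -3.9]
width: 0.05
finger_force: 30.0
```

```bash
python3 m.py .057 c5.png
```

```text
top
 plate (array([ 563.42, -222.44,  -22.09,   -1.59]), 178, np.float64(1.64))
 insert (array([ 563.16, -223.61,  -26.82,  -15.72]), 53, np.float64(1.97)) n 86
side
 plate (array([ 563.69, -222.87,  -22.48,   -2.28]), 200, np.float64(2.59))
 insert (array([ 575.04, -232.09,  -25.27,   -7.54]), 42, np.float64(1.25)) n 75
model centre [ 0.5624 -0.2211  0.0552] -23.139999999999986 x_ins [ 0.0014 -0.0019  1.    ]
target [ 0.576 -0.228  0.049] t [-0.0038  0.0005  0.0064] w [-0.001   0.002  -0.0007] |t| 0.007 deg 0.1
now [ 0.5748 -0.2264  0.0557] q [-0.51  -0.112  2.1    0.206  0.38   1.304] F [-0.1  0.5 -3.2] w 0.0494 time 9.6
```

View pics/c5.png

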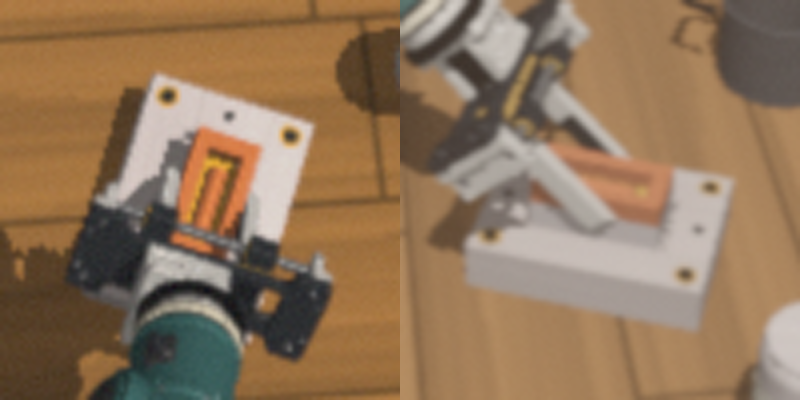

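The insert is already about 7 mm into the pocket with no contact force. In the side crop the copper is at (605,180) and the aluminium is nearly hidden in the pocket. I continue down slowly.

carry_out(
  commands=[
    [-0.0008, 0, 0.0008, 0, 0, 0],
    [-0.0016, 0, 0.0016, 0, 0, 0],
    [-0.0024, 0, 0.0024, 0, 0, 0],
    [-0.0032, 0, 0.0032, 0, 0, 0],
    [-0.0036, 0, 0.0036, 0, 0, 0],
  ],
)

```text
time: 10.1
tool_pos: [0.5747, -0.2263, 0.0504]
ee_rot: [-3.14, -0.783, -0.405]
wrist_force: [-1.1, 0.4, -4.4]
width: 0.0497
finger_force: 30.0
```

carry_out(
  commands=[
    [-0.0003, 0, 0.0003, 0, 0, 0],
    [-0.0006, 0, 0.0006, 0, 0, 0],
    [-0.0009, 0, 0.0009, 0, 0, 0],
    [-0.0012, 0, 0.0012, 0, 0, 0],
    [-0.0012, 0, 0.0012, 0, 0, 0],
  ],
)

```text
time: 10.6
tool_pos: [0.5747, -0.2264, 0.0488]
ee_rot: [-3.14, -0.783, -0.405]
wrist_force: [0.2, 0.5, -3.4]
width: 0.05
finger_force: 30.0
```

carry_out(
  commands=[
    [-0.0002, 0, 0.0002, 0, 0, 0],
    [-0.0004, 0, 0.0004, 0, 0, 0],
    [-0.0006, 0, 0.0006, 0, 0, 0],
    [-0.0008, 0, 0.0008, 0, 0, 0],
    [-0.0008, 0, 0.0008, 0, 0, 0],
  ],
)

```text
time: 11.1
tool_pos: [0.5747, -0.2264, 0.0478]
ee_rot: [-3.14, -0.783, -0.405]
wrist_force: [-1.1, 0.2, -4.5]
width: 0.05
finger_force: 30.0
```

carry_out(
  commands=[
    [-0.0002, 0, 0.0002, 0, 0, 0],
    [-0.0004, 0, 0.0004, 0, 0, 0],
    [-0.0005, 0, 0.0005, 0, 0, 0],
    [-0.0005, 0, 0.0005, 0, 0, 0],
    [-0.0005, 0, 0.0005, 0, 0, 0],
  ],
)

```text
time: 11.6
tool_pos: [0.5749, -0.2265, 0.0473]
ee_rot: [-3.14, -0.784, -0.405]
wrist_force: [-0.3, 0.4, -3.6]
width: 0.0502
finger_force: 30.0
```

```bash
cat > k.py <<'E'
from h import *
for n in("top","side"):
    s=snapshot(n); X=cloud(s); J=s["img"].astype(int); D=np.hypot(X[...,0]-.5639,X[...,1]+.2223)
    m=(D<.06)&(J[...,0]-J[...,2]>45)&(X[...,2]>.063)&(X[...,2]<.08); m=cv2.erode(m.astype(np.uint8),np.ones((2,2)))>0
    p=(D<.1)&(np.abs(X[...,2]-.04)<.004)
    zi=X[...,2][m]; zp=X[...,2][p]; print(n,m.sum(),"ins",plane(X[m]),"plate",np.median(zp).round(4),"proud",(np.median(zi)-np.median(zp)).round(4))
E
python3 k.py
```

```text
top 172 ins (array([-0.6 , -0.54]), array([ 0.5797, -0.2338,  0.0702]), 151) plate 0.0404 proud 0.0298
side 141 ins (array([ 0.34, -0.35]), array([ 0.5825, -0.2273,  0.0682]), 121) plate 0.039 proud 0.0292
```

carry_out(
  commands=[
    [-0.0002, 0, 0.0002, 0, 0, 0],
    [-0.0004, 0, 0.0004, 0, 0, 0],
    [-0.0005, 0, 0.0005, 0, 0, 0],
    [-0.0005, 0, 0.0005, 0, 0, 0],
    [-0.0005, 0, 0.0005, 0, 0, 0],
  ],
)

```text
time: 12.2
tool_pos: [0.5752, -0.2266, 0.0473]
ee_rot: [-3.14, -0.785, -0.405]
wrist_force: [-4.1, 1.4, 2.4]
width: 0.05
finger_force: 29.9
```

Contact: z has stalled at 0.0473 and the plate now carries the weight. The cameras show the insert about 30 mm proud, so it is on the floor. I release it.

carry_out(
  commands=[
    [0, 0, 0, 0, 0, 0],
    [0, 0, 0, 0, 0, 0],
    [0, 0, 0, 0, 0, 0],
    [0, 0, 0, 0, 0, 0],
    [0, 0, 0, 0, 0, 0],
  ],
  jaw=0.58,
)

```text
time: 12.7
tool_pos: [0.575, -0.2265, 0.0467]
ee_rot: [-3.14, -0.784, -0.405]
wrist_force: [-0.6, 0.0, -1.0]
width: 0.0543
finger_force: 0.1
```

carry_out(
  commands=[
    [0, 0, 0, 0, 0, 0],
    [0, 0, 0, 0, 0, 0],
    [0, 0, 0, 0, 0, 0],
    [0, 0, 0, 0, 0, 0],
    [0, 0, 0, 0, 0, 0],
  ],
  jaw=0.75,
)

```text
time: 13.2
tool_pos: [0.5748, -0.2264, 0.0465]
ee_rot: [-3.14, -0.784, -0.405]
wrist_force: [-0.5, 0.4, 1.3]
width: 0.0703
finger_force: 0.3
```

```bash
python3 k.py; python3 -c "
from h import *
delta(tool_for(ins_flat(.026)))"
```

```text
top 184 ins (array([0.08, 0.48]), array([ 0.5744, -0.2322,  0.0704]), 166) plate 0.0404 proud 0.0301
side 170 ins (array([-0.27, -1.01]), array([ 0.5767, -0.2245,  0.0678]), 157) plate 0.0388 proud 0.029
target [ 0.576 -0.228  0.049] t [ 0.0027  0.0005 -0.0002] w [-0.0011  0.0018 -0.0006] |t| 0.003 deg 0.1
now [ 0.5748 -0.2264  0.0465] q [-0.51  -0.095  2.108  0.219  0.356  1.29 ] F [-0.1 -0.3  0.8] w 0.0701 time 13.3
```

Released with no load. I retreat back along the tool axis, 150 mm.

carry_out(
  commands=[
    [0, 0, -0.015, 0, 0, 0],
    [0, 0, -0.035, 0, 0, 0],
    [0, 0, -0.06, 0, 0, 0],
    [0, 0, -0.09, 0, 0, 0],
    [0, 0, -0.12, 0, 0, 0],
  ],
  jaw=0.9,
)

```text
time: 13.8
tool_pos: [0.4957, -0.1926, 0.1313]
ee_rot: [-3.14, -0.782, -0.405]
wrist_force: [0.1, -0.5, -0.1]
width: 0.0844
finger_force: 0.0
```

carry_out(
  commands=[
    [0.01, 0, -0.03, 0, 0, 0],
    [0.03, 0, -0.05, 0, 0, 0],
    [0.06, 0, -0.07, 0, 0, 0],
    [0.07, 0, -0.08, 0, 0, 0],
    [0.07, 0, -0.08, 0, 0, 0],
  ],
)

```text
time: 14.3
tool_pos: [0.4913, -0.1911, 0.2406]
ee_rot: [-3.141, -0.788, -0.404]
wrist_force: [0.3, -0.0, -0.2]
width: 0.0845
finger_force: 0.0
```

```bash
python3 k.py; python3 m.py .070 c6.png
```

```text
top 252 ins (array([-0.9,  0.5]), array([ 0.5614, -0.2256,  0.0704]), 236) plate 0.0404 proud 0.0301
side 212 ins (array([0.13, 0.32]), array([ 0.5666, -0.2281,  0.0683]), 192) plate 0.0391 proud 0.0292
top
 plate (array([ 564.37, -222.41,  -22.65,   -2.07]), 314, np.float64(9.08))
 insert (array([ 562.22, -222.67,  -23.21,   -0.98]), 90, np.float64(0.56)) n 426
side
 plate (array([ 563.77, -223.3 ,  -22.52,   -2.01]), 265, np.float64(2.01))
 insert (array([ 564.56, -223.88,  -22.78,   -0.63]), 86, np.float64(1.19)) n 381
model centre [ 0.4771 -0.1847  0.2334] -23.129999999999995 x_ins [ 0.0061 -0.0046  1.    ]
target [ 0.576 -0.228  0.049] t [-0.0627  0.0008  0.1983] w [-0.0016  0.0074 -0.0011] |t| 0.208 deg 0.4
now [ 0.4895 -0.19    0.2338] q [-0.547 -0.547  2.022  0.13   0.898  1.389] F [ 0.  -0.5 -0.3] w 0.0844 time 14.5
```

View pics/c6.png

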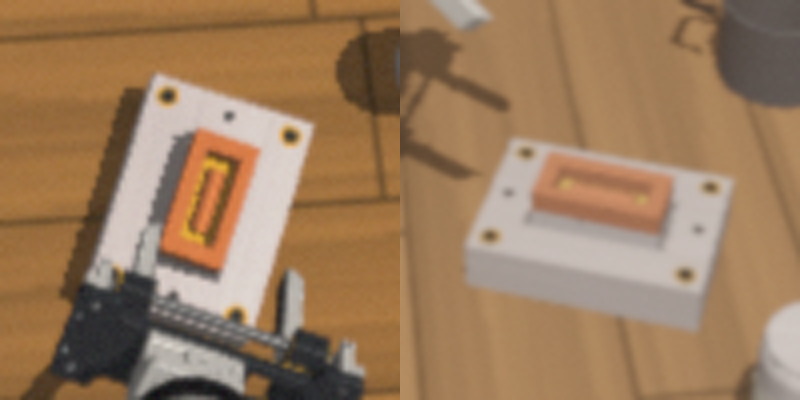

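The picture shows the insert flat in the pocket, copper up, at (210,200) in the top crop and (605,195) in the side crop. It stands about 30 mm proud with tilt within 1°, the gripper is clear, and the bystanders in view have not moved.

```bash
python3 -c "
from bench import *
print(close_job())"
```

```text
the job is handed in; nothing more can be done
None
```

The insert lies in the plate's pocket with its copper face up, standing about 30 mm proud as it should when fully home; the gripper released it and backed clear, no bystander was touched, and the job was handed in at about 14.5 s.

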